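# Dust the inspection mirror, then hold it so the camera sees the marker

### The arm

A 6-joint arm with a two-finger parallel gripper is mounted at the origin on the work surface. World frame = base frame: x ahead of the robot, y to its left, z up, the work surface at z = 0. Lengths are in mm, angles in degrees, forces in N, time in s.
With the tool pointing down it reaches from about 350 to 850 mm from the base axis. Payload 8.1 kg.
Tool frame: the origin (TCP) lies at the very end of the fingers, on their centre line; the grasp point (between the pads) lies 19 mm behind it; z points along the fingers, y is the line along which they close (so a half turn about z gives the same grasp; the last joint's range is limited). The gripper opens to 85 mm and grips with 20 to 120 N. Pads are 22 mm wide; open, the fingers measure 114 mm over their backs; the gripper's body (76 mm by 85 mm) begins 54 mm behind the grasp point. The pads swing forward as they close: fully open they stand 13 mm farther back than shut.
Start: joints at [-70.497, 7.471, 85.268, -0, 87.261, -4.893], TCP at [247.849, -546.421, 203.792] pointing down, gripper open.
Joint ranges: [-169.43, 169.43], [-51.17, 129.36], [1.28, 143.12], [-76.62, 256.62], [0, 156.53], [-152.29, 152.29]. Speed limits (degrees/s): [136.94, 136.94, 159.86, 180, 180, 180].

### API

Orientations are given as [roll, pitch, yaw] about the fixed x, y, z axes, in that order (R = Rz(yaw) Ry(pitch) Rx(roll)).
In Python, from bench import r gives the robot as it stands.
- The arm moves only by the shell command python3 -m jog 'ROWS' [FORCE]. ROWS is JSON, a list of rows, each a list of 7 numbers: the turn, a rotation vector about the tool's x, y, z in degrees, then the shift along the tool's x, y, z in mm, then the closure, from -1 (fully open) to 1 (shut), so that 0 is half open. A call has 1 to 5 rows; each row shifts and turns the commanded pose from where the row before left it, along the tool's axes as they then stand; what a row does not reach is not made up. A row lasts 1/10 s, in which the tool goes at most 50 mm and 8.59 degrees, less where a joint would pass 70% of its speed; a pose out of reach is approached as far as the arm can. A call is refused whole if a number of a shift passes 50 or a number of a turn 8.59, either way. A call with a gripper value outside its range is refused whole. The fingers move at their own pace and stop on an object; FORCE is the grip in N (left out, the last holds). Time passes only in rows, so rows that do not move let the fingers close. It gives the time, the measured TCP pose, the force, the opening and the grip force at its end, in the units of the state.
- r.sense(): the state, without advancing time (a new reading comes with each control period).
- r.snapshot(name): name is "scene" or "top"; returns a dict with "pixels" (384x512x3 uint8, red, green, blue), "fx", "fy", "cx", "cy" (pixels), "k1" (the pictures are not rectified: a ray, as slopes to the right and down, at radius r is drawn at 1 + k1 r^2 times it, then the intrinsics apply), "world_to_cam" (4x4, takes a point from world to camera coordinates). Camera axes: x right, y up, looking along -z (the intrinsics and any distortion apply to the point x, -y, -z); pixel columns grow to the right and rows downward; lengths in mm; the calibration is good to about 2 mm. A picture is of the moment at which its call begins. There is no depth.
- r.hand_in(): hands the job in; it is judged then, once.
The state is a dict: "time": time; "joint_pos": joint angles; "qd": joint speeds; "joint_efforts": joint torques, N m; "tool_pos": TCP position; "tcp_rot": TCP orientation; "ft_force": force on the tool from outside, world axes, zero at the start; "wrist_torque": the same for the moment, N m; "finger_gap": finger opening in mm; "grip_force": force on a finger pad.
Only numpy, scipy, OpenCV 4.12 (cv2) and the standard library are available. Lean on these libraries where they do the work, as an engineer would, in place of code of your own. Each camera call takes 0.05 s, during which the arm holds its last target. There are 200 camera calls.

### The job

Give the bench mirror a puff of air by pressing the duster bottle's sprung nozzle cap all the way down and letting it come back up. Then take the mirror by its tab, turn it until the camera on the rail sees the middle of the cross-marked disc reflected in it (the brass pointer under the mirror then points at the disc), and finish while still holding the mirror steady at that angle with the gripper, as it springs back when let go. Leave the loose things on the bench where they are.

Things in the scene. Friction and masses are not known exactly. Their poses are not given: they have to be found in the camera images.
- bench: Fixed viewing bench: a dark steel rail 360 x 56 mm, 12 mm high, that carries the mirror post. Origin on the table under the mirror's upright turning axis; its +x axis runs along the rail to the camera, so the rail spans x -60 to +300 mm.
- mirror: Flat mirror, 60 mm square in an upright frame 70 mm wide, 8 mm thick, turning on the post. Origin on its upright axis, 74 mm above the table; z up, +x straight out of the reflecting face (within 2 mm of the axis, middle 120 mm above the table). A light spring (0.05 N m/rad) always returns it to face the camera (x along the bench's x); from there it turns anticlockwise from above, up to 1.4 rad.
- mirror_grip (a point): Where to take the mirror: on the turning axis, 180 mm above the table, in the flat aluminium tab that stands on the frame. The tab is 10 mm thick along the mirror's x, 32 mm wide along its y, and reaches from the frame's top (154 mm above the table) up to 199 mm. Axes as mirror.
- pointer: Flat brass pointer, 94 mm long, lying level round the post just under the mirror, 40 mm above the table. It is geared to the mirror and turns about the same axis by twice the mirror's angle, so its +x axis (the needle) always shows the level direction in which the camera's line of sight leaves the mirror. Origin on the turning axis; z up.
- camera: Fixed small black camera on a foot on the rail, looking along the rail at the mirror. Origin under its front face on the rail's top; its -x axis is the viewing direction. Body 55 x 44 x 44 mm, top 141 mm above the table.
- lens (a point): Middle of the camera's lens, 119 mm above the table, 160 to 225 mm from the mirror's axis, on the bench's x axis.
- marker (a point): Middle of the marker: an upright white disc, 50 mm in diameter and 5 mm thick, with a black cross, on a thin post with a round 60 mm foot, fixed to the table. 119 mm above the table, 150 to 240 mm from the mirror's axis and 50 to 115 degrees round that axis anticlockwise (from above) from the camera. The disc's face looks along this point's own -x.
- duster: Fixed white air-duster bottle, 50 mm in diameter, upright on a 75 mm square aluminium holder plate beside the rail, its nozzle towards the mirror. Origin on the table on the bottle's axis; nozzle along -x.
- cap (a joint): Travel of the duster's sprung nozzle cap, m: 0 up, 0.008 fully down. It takes about 2 N to start and 8 N to reach the bottom, and springs back up when let go.
- cap_top (a point): Middle of the top of the nozzle cap, a round white cap 28 mm in diameter, 18 mm high; its top is 151 mm above the table when up. Moves with the cap.
- pot: Bystander: small white pot, 44 mm across, 45 mm high. Origin under its centre.
- weight: Bystander: brass knobbed weight, 32 mm across, 38 mm high. Origin under its centre.
- vial: Bystander: amber vial, 28 mm across, 55 mm high. Origin under its centre.
- beaker: Bystander: glass beaker, 70 mm across, 90 mm high. Origin under its centre.
- tub: Bystander: white tub with lid, 90 mm across, 100 mm high. Origin under its centre.
- dish: Bystander: steel dish, 100 mm across, 30 mm high. Origin under its centre.
- driver: Bystander: screwdriver with a black handle, about 200 mm long, lying flat along its x.
- flask: Bystander: white bottle with a black screw cap, 60 mm across, 140 mm high. Origin under its centre.
Things that resemble listed ones, but are neither listed nor needed, are in the scene too. Leave any orange look-alike of the duster alone.

How it is judged:
By the outcome, as a careful person would: the job done as asked, in the order asked, and still so for the second after the job is handed in, while the arm keeps its last pose, push and grip.
It also fails if it takes over 35 s, if anything falls off the work surface, if the arm or the gripper's body presses on something with over 40 N, if the wrist force passes 120 N, or if a joint passes its speed limit or range.

## Working session

There is one attempt and no reset: what is moved stays moved. The work goes in short steps, Python scripts to look and compute and a shell command to move; the robot and the scene stay as the last step left them, time stands still between calls to the robot, and variables do not carry over. Pictures are saved under pics/ and viewed, at most 10 in all, crops included, and the job is handed in when it is done.

```bash
mkdir -p pics; ls; python3 - <<'E'
from bench import r
import cv2,numpy as np
for n in("scene","top"):
    s=r.snapshot(n); p=s.pop("pixels"); np.save(f"pics/{n}0.npy",p)
    cv2.imwrite(f"pics/{n}0.png",cv2.resize(p[...,::-1],(800,600),interpolation=cv2.INTER_CUBIC)); print(n,{k:np.round(v,4).tolist() for k,v in s.items()})
print(r.sense())
E
```

```text
pics
scene {'fx': 436.7981, 'fy': 436.7981, 'cx': 262.1659, 'cy': 189.7665, 'k1': -0.0499, 'world_to_cam': [[0.5662, 0.8241, 0.0174, -300.6509], [-0.5341, 0.3506, 0.7693, 159.0022], [0.6279, -0.4449, 0.6387, -1637.6884], [0.0, 0.0, 0.0, 1.0]]}
top {'fx': 439.8432, 'fy': 439.8432, 'cx': 257.5497, 'cy': 193.0311, 'k1': 0.0433, 'world_to_cam': [[0.0434, -0.9991, 0.0018, 10.7015], [0.9772, 0.0429, 0.2079, -511.3889], [-0.2078, -0.0073, 0.9781, -1311.7731], [0.0, 0.0, 0.0, 1.0]]}
{'time': 0.1, 'joint_pos': array([-7.04966341e+01,  7.51134174e+00,  8.53240880e+01, -1.08475495e-03,
        8.72602992e+01, -4.89370744e+00]), 'qd': array([-0.04778131,  0.00313037, -0.12107075,  0.07284252,  0.08438419,
       -0.05192134]), 'joint_efforts': array([ 7.07133750e-04, -5.70953858e+01, -5.01939905e+01, -2.37578115e-04,
        8.08996410e-03, -1.11281743e-04]), 'tool_pos': array([ 247.66098037, -545.90803744,  202.83346371]), 'tcp_rot': array([-1.79904528e+02, -7.08692248e-03,  2.43971202e+01]), 'ft_force': array([ 0.4266021 ,  0.6092545 , -0.42675001]), 'wrist_torque': array([ 0.00034399, -0.07194591,  0.01172433]), 'grip_force': 0.0, 'finger_gap': 85.80757846440486}
```

View pics/scene0.png

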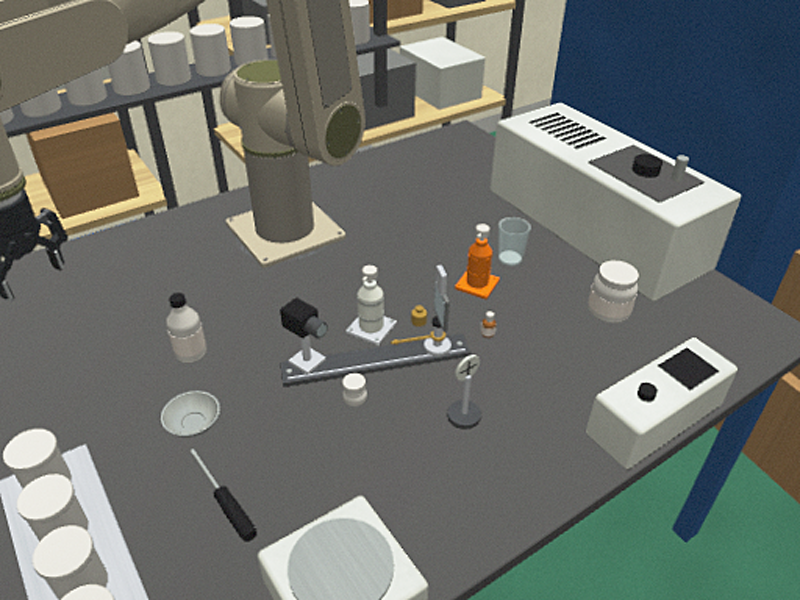

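View pics/top0.png

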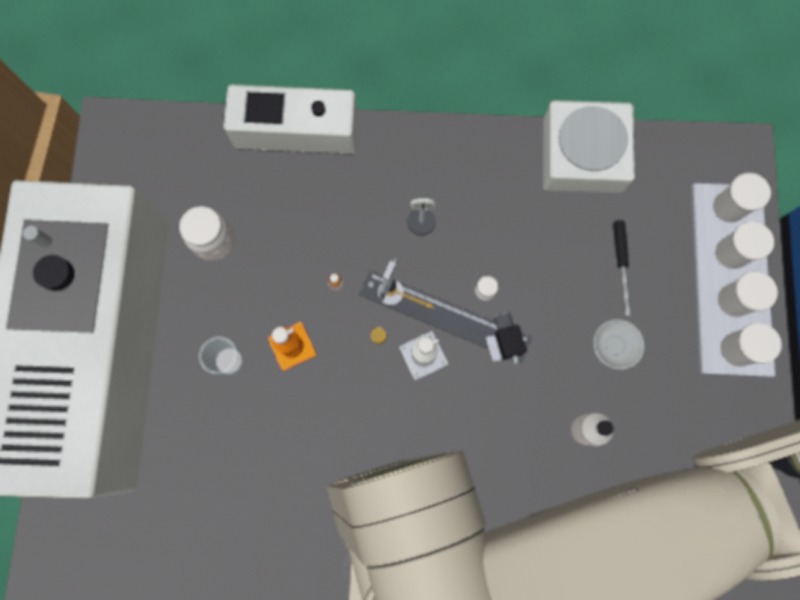

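The scene view shows the bench with the mirror at about (440,300), marker disc (468,367), white duster cap (370,275) and camera (305,320). In the top view the mirror is at (388,278), the disc (422,205), the cap (428,343) and the camera (510,340). I'll zoom in on both.

```bash
cat > h.py <<'E'
import numpy as np,cv2
from bench import r
W={"scene":(436.7981,262.1659,189.7665,-.0499),"top":(439.8432,257.5497,193.0311,.0433)}
_c={}
def cam(n):
    if n not in _c: _c[n]=r.snapshot(n)
    return _c[n]
def ray(n,u,v):
    s=cam(n);K=np.array([[s["fx"],0,s["cx"]],[0,s["fy"],s["cy"]],[0,0,1]])
    x,y=cv2.undistortPoints(np.array([[[u,v]]],float),K,np.array([s["k1"],0,0,0.]))[0,0]
    M=np.array(s["world_to_cam"]);R=M[:3,:3];o=-R.T@M[:3,3];d=R.T@np.array([x,-y,-1]);return o,d/np.linalg.norm(d)
def plane(n,u,v,z):
    o,d=ray(n,u,v);return o+d*(z-o[2])/d[2]
def tri(a,b):
    o1,d1=ray("scene",*a);o2,d2=ray("top",*b)
    t=np.linalg.lstsq(np.c_[d1,-d2],o2-o1,rcond=None)[0];p,q=o1+t[0]*d1,o2+t[1]*d2
    return (p+q)/2,np.linalg.norm(p-q)
def proj(n,P):
    s=cam(n);c=np.array(s["world_to_cam"])@np.r_[P,1];x,y=c[0]/-c[2],-c[1]/-c[2];k=1+s["k1"]*(x*x+y*y)
    return np.array([s["cx"]+s["fx"]*x*k,s["cy"]+s["fy"]*y*k])
E
python3 - <<'E'
import numpy as np,cv2
def crop(n,x,y,w,h,k):
    p=np.load(f"pics/{n}0.npy")[y:y+h,x:x+w,::-1]
    p=cv2.resize(p,None,fx=k,fy=k,interpolation=cv2.INTER_CUBIC)
    for i in range(0,w,10):
        cv2.line(p,(i*k,0),(i*k,6),(0,0,255),1); cv2.putText(p,str(x+i),(i*k,16),0,.35,(0,255,255))
    for i in range(0,h,10):
        cv2.line(p,(0,i*k),(6,i*k),(0,0,255),1); cv2.putText(p,str(y+i),(8,i*k+4),0,.35,(0,255,255))
    cv2.imwrite(f"pics/{n}c.png",p)
crop("scene",175,165,140,110,5); crop("top",220,120,130,120,5)
E
```

```text
(no output)
```

View pics/scenec.png

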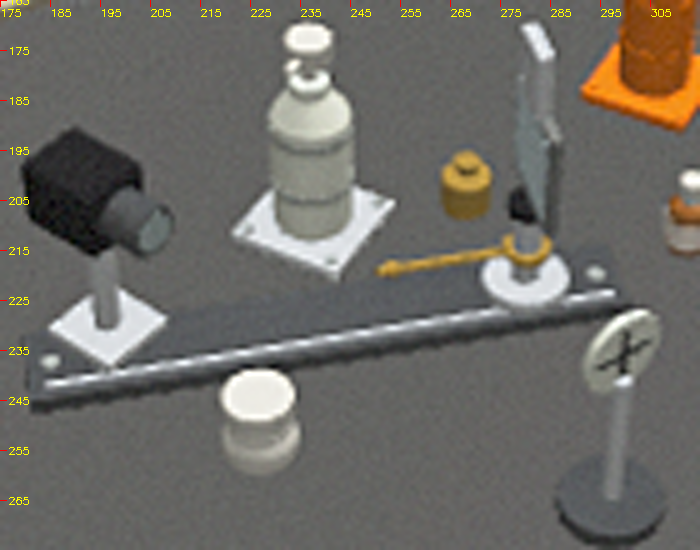

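View pics/topc.png

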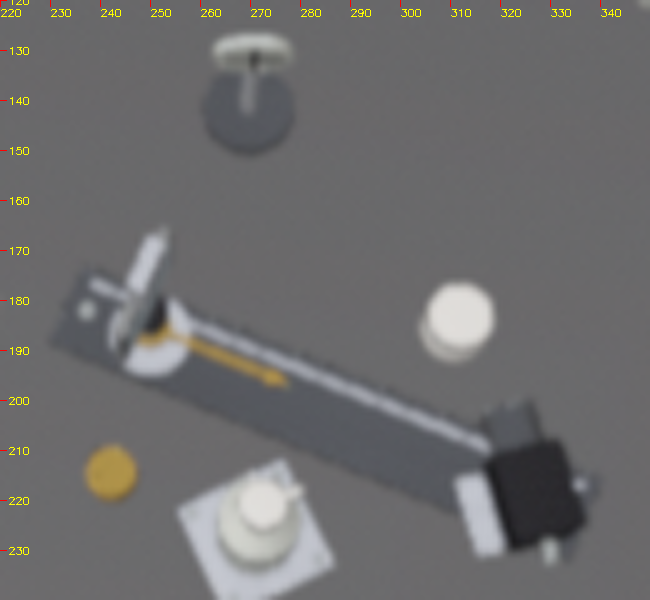

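Zoomed in, the scene crop shows the cap top at about (309,38), the cross at (624,352), the pointer ring at (525,248), its tip at (385,268) and the tab top at (538,44). In the top crop the cap is at (263,504), the ring at (152,337), the tip at (280,380), the tab top at (146,262) and the disc at (253,50).

```bash
python3 - <<'E'
from h import *
S=lambda x,y:(175+x/5-.4,165+y/5-.4); T=lambda x,y:(220+x/5-.4,120+y/5-.4)
np.set_printoptions(precision=1,suppress=True)
for k,a,b,z in [("cap",(309,38),(263,504),151),("tip",(385,268),(280,380),42),("ring",(525,246),(152,337),42),("tab",(538,44),(146,262),199),("disc",(624,352),(253,55),119),("base",(525,280),(150,335),16),("mfoot",(611,497),(248,552),5),("lens",(153,230),(510,410),119),("railscrew near cam",(50,362),(580,485),12),("railscrew mir",(596,272),(86,310),12)]:
    p,e=tri(S(*a),T(*b)); print(k,p,"gap %.1f"%e,"S@z",plane("scene",*S(*a),z)[:2],"T@z",plane("top",*T(*b),z)[:2])
# masks in the top picture: brass pointer, marker foot, white cap
p=cam("top")["pixels"];q=cam("scene")["pixels"]
for n,im in(("top",p),("scene",q)):
    hsv=cv2.cvtColor(im,cv2.COLOR_RGB2HSV)
    m=cv2.inRange(hsv,(14,90,90),(28,255,255))
    c,l,st,ce=cv2.connectedComponentsWithStats(m)
    for i in range(1,c):
        if st[i,4]>12: print(n,"brass",st[i],ce[i])
    m=cv2.inRange(hsv,(0,0,185),(180,60,255))
    c,l,st,ce=cv2.connectedComponentsWithStats(m)
    for i in range(1,c):
        if 15<st[i,4]<600: print(n,"white",st[i],ce[i])
E
```

```text
cap [412.  -12.8 151.9] gap 0.1 S@z [411.  -12.2] T@z [412.2 -12.7]
tip [506.6 -22.8  47. ] gap 1.7 S@z [502.6 -19.1] T@z [507.2 -23.7]
ring [532.2  59.2  42.3] gap 3.7 S@z [532.7  61.1] T@z [531.2  57.6]
tab [538.2  58.4 198.9] gap 1.4 S@z [538.1  57.6] T@z [538.5  59. ]
disc [692.    3.  120.4] gap 1.0 S@z [691.2   4.4] T@z [692.2   2.5]
base [537.5  59.2  18.9] gap 0.7 S@z [535.   60.8] T@z [538.4  59.6]
mfoot [ 491.6   60.4 -221.3] gap 190.1 S@z [691.8   5.4] T@z [403.1  -8.6]
lens [ 478.6 -155.7  122.7] gap 1.0 S@z [ 475.2 -153.5] T@z [ 479.1 -156.6]
railscrew near cam [ 451.2 -213.6   29.1] gap 0.1 S@z [ 435.3 -207.5] T@z [ 454.  -216.5]
railscrew mir [553.  101.3  15.7] gap 0.3 S@z [550.  103.7] T@z [554.  101.7]
top brass [ 15  60  25  55 632] [27.3 87. ]
top brass [258 188  19   9  43] [267.4 192.2]
top brass [172 206  30  31 454] [187.6 222.6]
top brass [237 209  10  11  84] [241.7 214.3]
top white [115 133  26  25 491] [127.3 144.2]
top white [246 168   6  10  26] [248.7 172.3]
top white [306 177  12  12 118] [311.6 182.7]
top white [246 189  10   5  36] [250.8 191.2]
top 
[... 2048 characters left out ...]
7  25  15 289] [395.7 173.8]
scene white [232 170   9   5  40] [236.1 172. ]
scene white [280 170   6   7  23] [282.4 172.9]
scene white [232 177   9   6  26] [235.9 180.2]
scene white [230 183  15  10  90] [237.9 188. ]
scene white [400 182   8   6  24] [404.2 185.3]
scene white [115 197  12  13 105] [120.1 203.2]
scene white [222 203  32  16 177] [237.9 210.8]
scene white [272 216  17  10  98] [279.9 221.1]
scene white [185 223  23  15 150] [196.3 230.3]
scene white [294 227  11   8  24] [298.2 229.6]
scene white [219 239  15  10 119] [226.2 243.6]
scene white [103 259   4  15  16] [104.2 266.4]
scene white [111 259  23  19 253] [121.4 269.1]
scene white [123 288  17  24  36] [130.4 299.1]
```

```bash
python3 -m jog '[[0,0,0,33,-37,0,1],[0,0,0,33,-37,0,1],[0,0,0,33,-37,0,1],[0,0,0,33,-37,0,1],[0,0,0,33,-37,0,1]]' 40; python3 -m jog '[[0,0,0,33,-37,0,1],[0,0,0,33,-37,0,1],[0,0,0,33,-37,0,1],[0,0,0,33,-37,0,1],[0,0,0,33,-37,0,1]]'; python3 - <<'E'
from h import *
s=r.sense();print(s["tool_pos"],s["tcp_rot"],s["ft_force"],s["finger_gap"])
T=lambda x,y:(220+x/5-.4,120+y/5-.4)
for c in((487,455),(562,438),(585,520),(510,550),(480,415),(530,402)): print(c,plane("top",*T(*c),141).round(1))
E
```

```text
time: 0.7
tool_pos: [321.8, -307.9, 203.5]
tcp_rot: [-180.0, -0.0, 24.4]
ft_force: [-0.3, -0.1, 0.6]
finger_gap: 11.9
grip_force: 0.0
time: 1.2
tool_pos: [395.7, -71.2, 204.0]
tcp_rot: [180.0, -0.0, 24.4]
ft_force: [0.4, -0.2, 0.2]
finger_gap: 0.0
grip_force: 0.0
[395.68598087 -71.23597131 203.9851257 ] [ 1.79962098e+02 -4.13280049e-02  2.43756018e+01] [ 0.43682014 -0.1893813   0.15490528] 0.029098924470411475
(487, 455) [ 447.8 -140.7  141. ]
(562, 438) [ 459.6 -183.6  141. ]
(585, 520) [ 412.6 -197.1  141. ]
(510, 550) [ 393.5 -154.6  141. ]
(480, 415) [ 471.  -136.3  141. ]
(530, 402) [ 479.9 -165.   141. ]
```

```bash
python3 -m jog '[[0,0,0,20,-23.5,0,1],[0,0,0,19.5,-23.5,0,1],[0,0,0,0,0,20,1],[0,0,0,0,0,20,1],[0,0,0,0,0,8,1]]'; python3 -m jog '[[0,0,0,0,0,0,1],[0,0,0,0,0,0,1]]'; python3 - <<'E'
from h import *
for n,(x,y) in(("scene",(175,110)),("top",(220,165))):
    p=cam(n)["pixels"][y:y+100,x:x+80,::-1]; cv2.imwrite(f"pics/p1{n}.png",cv2.resize(p,None,fx=5,fy=5,interpolation=2))
a,b=[cv2.imread(f"pics/p1{n}.png") for n in("scene","top")]
cv2.imwrite("pics/p1.png",np.hstack([a,b]))
E
```

```text
time: 1.75
tool_pos: [410.9, -13.7, 153.8]
tcp_rot: [-179.9, 0.1, 24.4]
ft_force: [-0.4, -0.4, -0.0]
finger_gap: -0.2
grip_force: 0.0
time: 1.95
tool_pos: [412.3, -14.4, 156.4]
tcp_rot: [180.0, -0.0, 24.4]
ft_force: [1.2, 0.7, -0.4]
finger_gap: 0.1
grip_force: 0.0
```

View pics/p1.png

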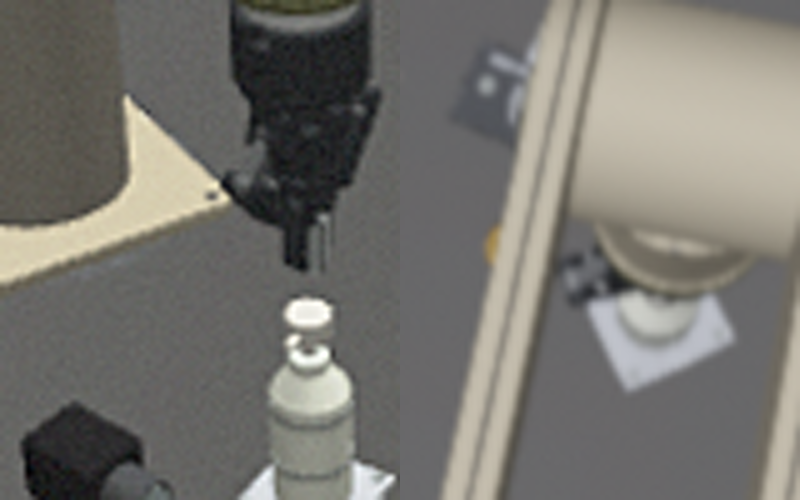

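The scene half shows the closed gripper straight above the white cap, with the dark fingertips at (305,272) and the cap top at (309,313). The top half is mostly hidden by the arm. I'll go down slowly and watch the force.

```bash
python3 -m jog '[[0,0,0,0,0,2,1],[0,0,0,0,0,2,1],[0,0,0,0,0,2,1],[0,0,0,0,0,0,1]]';python3 -m jog '[[0,0,0,0,0,2,1],[0,0,0,0,0,0,1]]'; python3 -m jog '[[0,0,0,0,0,2,1],[0,0,0,0,0,0,1]]'; python3 - <<'E'
from h import *
p=cam("scene")["pixels"]; np.save("pics/s2.npy",p); print(r.sense()["tool_pos"],proj("scene",r.sense()["tool_pos"]))
g=cv2.cvtColor(p,cv2.COLOR_RGB2GRAY); print(g[155:182,228:246])
E
```

```text
time: 2.45
tool_pos: [411.9, -14.0, 149.5]
tcp_rot: [-180.0, 0.0, 24.4]
ft_force: [-0.4, 0.1, 0.2]
finger_gap: 0.2
grip_force: 0.0
time: 2.65
tool_pos: [411.9, -14.0, 147.5]
tcp_rot: [-180.0, 0.0, 24.4]
ft_force: [-0.4, -0.8, 0.2]
finger_gap: 0.2
grip_force: 0.0
time: 2.85
tool_pos: [412.0, -14.0, 145.5]
tcp_rot: [-180.0, 0.0, 24.4]
ft_force: [-0.2, -0.5, 0.6]
finger_gap: -0.1
grip_force: 0.0
[412.00317786 -14.00369734 145.61961487] [236.10200246 174.04373942]
[[ 24  40  43  27  38  41  41  38  34  40  52  66  64  75 101 104  98 100]
 [ 42  28  38  29  34  38  36  36  36  31  80 146 141  82 100  99 100  97]
 [ 29  24  23  34  40  38  51  39  36  16  70 122 125  83  99 100 101 104]
 [ 97  94  68  34  31  29  39  30  42  70  84  93 105  83 102 101 100  95]
 [103 103  96  64  23  37  36  35  58  93  95  78 108  87 102  93  97 101]
 [100  98 101  74  34  47  34  21  59  98  98  79  95  97 101 101 101  99]
 [102 104 109  87  27  37  35  25  48  92  99  69  94 104  98  98  98 102]
 [101  96 106  89  20  45  43  29  44  85 102  67  93 108  99  98 100  99]
 [100  96 101  95  24  36  36  39  
[... 690 characters left out ...]
240 138  94  94  97  99]
 [102  96  94 112 203 251 240 236 237 238 239 246 243 138  90  98  98 104]
 [100  99  98 106 143 211 243 248 247 247 244 223 167 118  93  99  97  98]
 [ 99  99  97  99 107 123 160 170 175 174 169 140 121 114  94 102 100 103]
 [ 99  97  98 102  98 108 129 114 116 117 116 123 128 118  94 103  98  99]
 [102 101 100  90 147 234 226 135 122 127 129 121 124 107  99 102  97 101]
 [ 99  98  97 105 196 250 183 106 122 121 114 106 102  97  99 100 102 102]
 [103  99  92 101 151 184 145 123 113 128 169 199 147  87  97 100  96  97]
 [101 100 100  92 131 215 231 160 101 122 201 253 227  65  97  99  98 101]
 [ 97  99  96  89 132 228 254 235 211 223 246 252 215  85  97  96 102  99]]
```

Nothing has been touched at z 145, and in the picture the fingertips end higher than the TCP projects. I'll check the projection of the tool line in both views.

```bash
python3 - <<'E'
from h import *
s=r.sense(); t=s["tool_pos"]
print("start tcp in scene",proj("scene",(247.7,-546,203)), "joints",s["joint_pos"],s["tcp_rot"])
ims=[]
for n,(x,y) in(("scene",(190,100)),("top",(225,165))):
    p=np.ascontiguousarray(cam(n)["pixels"][...,::-1])[y:y+80,x:x+80]; p=cv2.resize(p,None,fx=5,fy=5,interpolation=2)
    for dz in(0,30,73,150):
        u=(proj(n,t+[0,0,dz])-[x,y]+.4)*5; print(n,dz,u); cv2.circle(p,tuple(int(v) for v in u),4,(0,0,255),1)
    ims.append(p)
cv2.imwrite("pics/p2.png",np.hstack(ims))
E
```

```text
start tcp in scene [ 26.85415429 193.08854724] joints [-9.08274084e+00 -2.12235611e+01  1.17765308e+02  1.61224229e-03
  8.34748979e+01  5.65196101e+01] [-1.79989482e+02  1.29995783e-02  2.43974668e+01]
scene 0 [232.5100123  372.21869712]
scene 30 [231.44757869 331.06042532]
scene 73 [229.87626707 269.86190498]
scene 150 [226.91173501 153.3120033 ]
top 0 [239.86594998 280.81269733]
top 30 [241.75970854 272.93387651]
top 73 [244.63793097 260.960292  ]
top 150 [250.33818764 237.25048005]
```

View pics/p2.png

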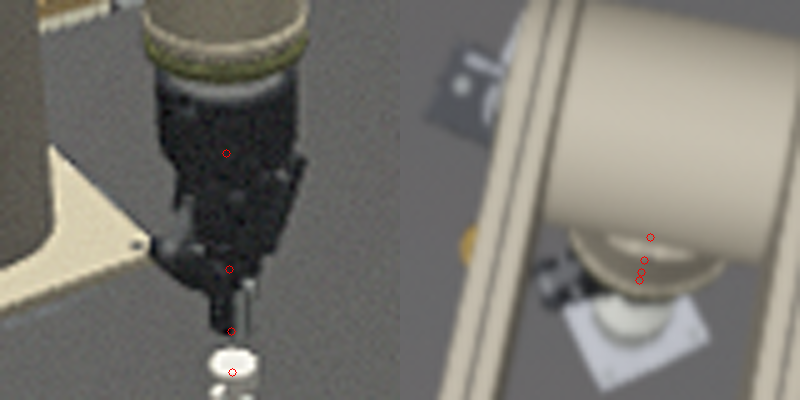

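The left half shows the fingertips ending near (225,335), about 30 mm above the stated TCP, with the cap top clear at (233,362). I'll go on down in small steps and let the force decide.

```bash
for i in 1 2 3 4; do python3 -m jog '[[0,0,0,0,0,2,1],[0,0,0,0,0,2,1]]' | egrep 'tool_pos|ft'; done; python3 - <<'E'
from h import *
g=cv2.cvtColor(cam("scene")["pixels"],cv2.COLOR_RGB2GRAY); print(g[163:178,228:246])
E
```

```text
tool_pos: [412.2, -14.1, 141.7]
ft_force: [0.1, 0.1, -0.1]
tool_pos: [412.1, -14.0, 137.5]
ft_force: [0.1, 0.4, -0.0]
tool_pos: [412.1, -14.0, 133.6]
ft_force: [-0.4, 0.6, -0.1]
tool_pos: [412.1, -14.0, 129.6]
ft_force: [0.7, -0.4, -0.5]
[[ 97  97  94  67  20  37  36  31  47  81  93  73  85  88 102  98  99  97]
 [ 99 101 107  94  34  38  49  30  43  92  98  74  89  88 102  96 100  99]
 [ 98 100 101  93  22  41  38  32  44  86 108  86  86  88 103 103  98  99]
 [ 99  98 102  94  19  31  38  32  46  82 106  85  87  97 104 101 101  99]
 [101 101 103  92  34  31  39  35  50  87 102  85  92 100 100 100 100 100]
 [ 98  98  99  94  37  27  35  22  45  86 107  86  90 101 102 101 100  99]
 [100 103 103  94  54  44  46  29  45  84 104  82  91 101  98 100  97  98]
 [ 95 100  99  89  54  15   7  15  40  78  94  67  69  95  97 101  99 102]
 [104 103 100 103 158 193 102  42  34  73 114 199 233 151  91  98  98 101]
 [102 100  90 121 215 253 242 236 177 129 197 252 244 141  87  96 101 101]
 [ 95  97  92 113 207 254 247 246 241 235 243 251 245 139  93  99  99  94]
 [102 101  97  93 140 212 241 250 251 250 246 224 162 119  92  99  99 104]
 [ 99  96 102  95 109 125 158 173 175 172 169 144 123 116  94  99  93  98]
 [100  95  97  95  98 115 127 112 113 125 115 123 123 114  97 101  98  99]
 [ 98 100  97  93 147 236 227 136 120 126 122 123 119 108  96  96  98 100]]
```

The pictured fingertip has come down to the cap at TCP z of about 130, so the real tip sits some 25 mm short of the stated TCP. I'll carry on in 1 mm steps.

```bash
for i in 1 2 3 ; do python3 -m jog '[[0,0,0,0,0,1,1],[0,0,0,0,0,1,1]]' | egrep 'tool_pos|ft'; done
```

```text
tool_pos: [412.2, -14.0, 127.8]
ft_force: [0.8, -0.4, -0.0]
tool_pos: [412.1, -14.0, 125.8]
ft_force: [-0.2, 0.1, -0.1]
tool_pos: [412.1, -14.1, 123.7]
ft_force: [-0.4, 0.1, -1.5]
```

```bash
for i in 1 2 3 ; do python3 -m jog '[[0,0,0,0,0,1,1],[0,0,0,0,0,0,1]]' | egrep 'tool_pos|ft'; done;  python3 - <<'E'
from h import *
g=cv2.cvtColor(cam("scene")["pixels"],cv2.COLOR_RGB2GRAY); print(g[165:182,228:246])
E
```

```text
tool_pos: [412.2, -14.1, 122.9]
ft_force: [-0.9, 0.0, 1.9]
tool_pos: [412.2, -14.0, 121.9]
ft_force: [-1.2, -0.2, 3.0]
tool_pos: [412.2, -14.0, 120.9]
ft_force: [-1.9, -0.7, 3.1]
[[ 99  90  70  35  27  31  36  44  31  49  69  83  91  98 102 101  98  98]
 [102 104  98  80  20  33  33  37  52  84  99  89  93 101  99 100  99 100]
 [100  97 103  95  42  49  43  32  43  90 101  88  88  94  98  99 104  99]
 [103 101 106  94  40  43  31  22  42  82 104  86  88  91 101 103  99 101]
 [103  95 100  93  44  31  39  31  42  84 106  90  94  96  98 103 103  98]
 [ 98  96 102  96  44  25  34  29  49  80 108  78  83 104 101  99  99 102]
 [101  98 105  85  35  39  41  19  38  75 110  80  77 100  96 101  96 102]
 [ 97  94  95  91  47  21  20  30  33  76 103  69  77 118  92 102  99  95]
 [ 98  97 100 130 175 143  51  13  28  68  90 125 190 155  93  98  96 101]
 [101  98  96 107 175 247 244 182  92  77 131 214 217 126  93  99  98 100]
 [ 97  99 101  97 126 177 220 240 213 191 214 213 149 113  96  98  98 100]
 [ 99  99 100  95 102 106 131 157 159 149 153 146 118 118  92  99  99  97]
 [100 103  94  97  95 146 199 109 119 127 119 118 128 116 100  99 103 104]
 [ 98 102  96  85 164 253 229 122 119 129 122 120 118 104  95 100  97 101]
 [ 98  97  97 129 212 227 154 107 120 121 114 121 125  92  98 100  99 103]
 [103  98  98 113 148 200 228 140  93 106 174 252 222  70  96  97  98 104]
 [ 97  97  93  85 125 226 254 237 213 225 247 254 222  86  93 100  97 100]]
```

Contact came at about z 123.7, so the real tip is about 28 mm back from the stated TCP. Now I'll press to the bottom.

```bash
for i in 1 2; do python3 -m jog '[[0,0,0,0,0,1,1],[0,0,0,0,0,1,1]]' | egrep 'tool_pos|ft'; done; for i in 1 2; do python3 -m jog '[[0,0,0,0,0,1,1],[0,0,0,0,0,0,1]]' | egrep 'tool_pos|ft'; done
```

```text
tool_pos: [412.2, -14.1, 118.9]
ft_force: [-2.3, -0.6, 5.3]
tool_pos: [412.3, -14.0, 117.0]
ft_force: [-3.4, 0.4, 5.9]
tool_pos: [412.2, -14.1, 116.0]
ft_force: [-2.7, 1.2, 6.3]
tool_pos: [412.3, -14.1, 115.5]
ft_force: [-3.5, 0.9, 9.6]
```

```bash
for i in 1 2; do python3 -m jog '[[0,0,0,0,0,0.7,1],[0,0,0,0,0,0,1]]' | egrep 'tool_pos|ft'; done
```

```text
tool_pos: [412.4, -14.1, 115.4]
ft_force: [-7.4, 0.9, 16.1]
tool_pos: [412.5, -14.1, 115.3]
ft_force: [-9.4, 1.0, 20.6]
```

The cap bottomed out: z stopped after 8 mm of travel and the force reached 20 N. I'll lift, move over the mirror and turn the gripper across the tab.

```bash
python3 -m jog '[[0,0,0,0,0,-20,1],[0,0,0,0,0,-40,1],[0,0,0,0,0,-30,1],[0,0,0,0,0,0,1]]' | egrep 'tool_pos|ft'; python3 -m jog '[[0,0,0,48,-5,0,-1],[0,0,0,48,-5,0,-1],[0,0,0,48,-4.5,0,-1],[0,0,7.5,0,0,0,-1],[0,0,7.5,0,0,0,-1]]' | egrep 'tool_pos|ft|rot'; python3 -m jog '[[0,0,7.5,0,0,0,-1],[0,0,7.5,0,0,0,-1],[0,0,7.5,0,0,0,-1],[0,0,7.9,0,0,0,-1],[0,0,0,0,0,0,-1]]'; python3 - <<'E'
from h import *
ims=[]
for n,(x,y) in(("scene",(195,130)),("top",(220,120))):
    p=np.ascontiguousarray(cam(n)["pixels"][y:y+110,x:x+100,::-1]); p=cv2.resize(p,None,fx=4,fy=4,interpolation=2)
    ims.append(p)
cv2.imwrite("pics/p3.png",np.hstack(ims))
E
```

```text
tool_pos: [414.7, -14.4, 207.9]
ft_force: [1.4, -0.7, -0.3]
tool_pos: [537.1, 59.5, 200.0]
tcp_rot: [-180.0, 0.3, 9.2]
ft_force: [-0.2, -0.6, -0.2]
time: 7.7
tool_pos: [536.8, 58.6, 202.0]
tcp_rot: [180.0, 0.1, -21.1]
ft_force: [-0.6, 0.6, 0.4]
finger_gap: 85.2
grip_force: 0.0
```

View pics/p3.png

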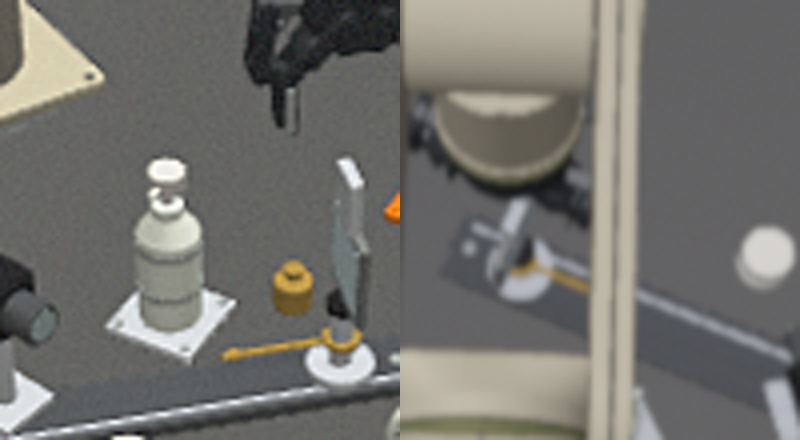

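The white cap is back up at (167,172), and the open gripper is above and behind the tab, at (285,100) against (350,185). I'll go down around the tab.

```bash
python3 -m jog '[[0,0,0,0,0,20,-1],[0,0,0,0,0,20,-1],[0,0,0,0,0,0,-1]]' | egrep 'tool_pos|ft';python3 -m jog '[[0,0,0,0,0,9,-1],[0,0,0,0,0,9,-1],[0,0,0,0,0,9,-1],[0,0,0,0,0,0,-1],[0,0,0,0,0,0,-1]]' | egrep 'tool_pos|ft|rot'; python3 - <<'E'
from h import *
ims=[]
for n,(x,y) in(("scene",(225,130)),("top",(210,120))):
    p=np.ascontiguousarray(cam(n)["pixels"][y:y+100,x:x+80,::-1]); p=cv2.resize(p,None,fx=5,fy=5,interpolation=2)
    ims.append(p)
cv2.imwrite("pics/p4.png",np.hstack(ims))
E
```

```text
tool_pos: [535.0, 58.6, 159.8]
ft_force: [-0.8, 0.2, -0.1]
tool_pos: [537.2, 58.7, 136.3]
tcp_rot: [180.0, 0.0, -21.0]
ft_force: [-0.2, 0.2, -0.5]
```

View pics/p4.png

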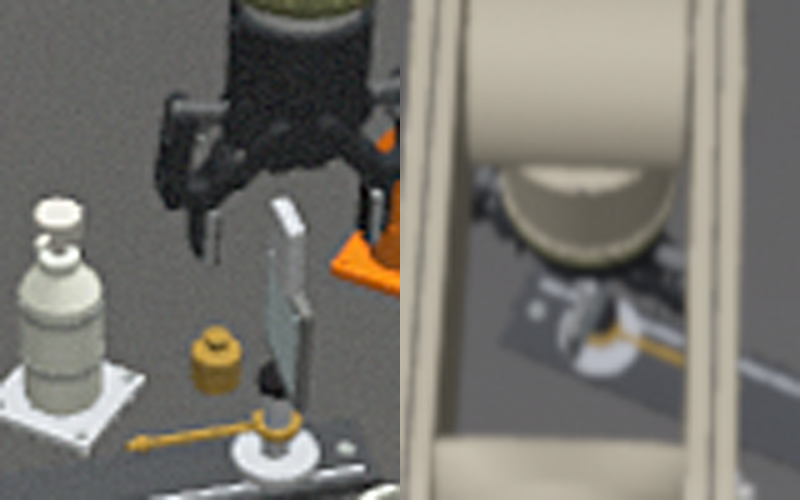

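The fingers straddle the tab, with tips at (205,260) and (372,240) in the left half and the tab top at (288,215). They reach about 25 mm below its top, so I'll close.

```bash
python3 -m jog '[[0,0,0,0,0,0,0.6],[0,0,0,0,0,0,0.6],[0,0,0,0,0,0,0.6]]' 30; python3 -m jog '[[0,0,0,0,0,0,1],[0,0,0,0,0,0,1],[0,0,0,0,0,0,1],[0,0,0,0,0,0,1]]' 40
```

```text
time: 9.0
tool_pos: [537.5, 58.7, 136.7]
tcp_rot: [-180.0, -0.0, -21.0]
ft_force: [0.2, -0.7, -0.4]
finger_gap: 43.9
grip_force: 0.0
time: 9.4
tool_pos: [537.2, 58.5, 136.5]
tcp_rot: [180.0, -0.0, -21.0]
ft_force: [-1.8, -1.5, 1.7]
finger_gap: 9.5
grip_force: 42.8
```

The tab is gripped: gap 9.5 mm, 43 N, with only a small side force. Now I'll turn it 45°.

```bash
python3 -m jog '[[0,0,-4.5,0,0,0,1],[0,0,-4.5,0,0,0,1],[0,0,-4.5,0,0,0,1],[0,0,-4.5,0,0,0,1],[0,0,-4.5,0,0,0,1]]'; python3 -m jog '[[0,0,-4.5,0,0,0,1],[0,0,-4.5,0,0,0,1],[0,0,-4.5,0,0,0,1],[0,0,-4.5,0,0,0,1],[0,0,-4.5,0,0,0,1]]';python3 -m jog '[[0,0,0,0,0,0,1],[0,0,0,0,0,0,1],[0,0,0,0,0,0,1]]'; python3 - <<'E'
from h import *
ims=[]
for n,(x,y) in(("scene",(250,150)),("top",(225,115))):
    p=np.ascontiguousarray(cam(n)["pixels"]); np.save(f"pics/{n}5.npy",p);p=p[y:y+115,x:x+80,::-1]; p=cv2.resize(p,None,fx=5,fy=5,interpolation=2)
    ims.append(p)
cv2.imwrite("pics/p5.png",np.hstack(ims))
E
```

```text
time: 9.9
tool_pos: [537.2, 58.7, 136.5]
tcp_rot: [-180.0, 0.0, 1.7]
ft_force: [-0.8, -0.7, 1.6]
finger_gap: 9.2
grip_force: 42.8
time: 10.4
tool_pos: [537.2, 58.9, 136.5]
tcp_rot: [-180.0, -0.0, 24.2]
ft_force: [-2.0, 0.7, 2.3]
finger_gap: 9.5
grip_force: 42.8
time: 10.7
tool_pos: [537.2, 58.9, 136.5]
tcp_rot: [-180.0, -0.0, 23.9]
ft_force: [-2.5, 1.2, 3.1]
finger_gap: 9.7
grip_force: 43.0
```

View pics/p5.png

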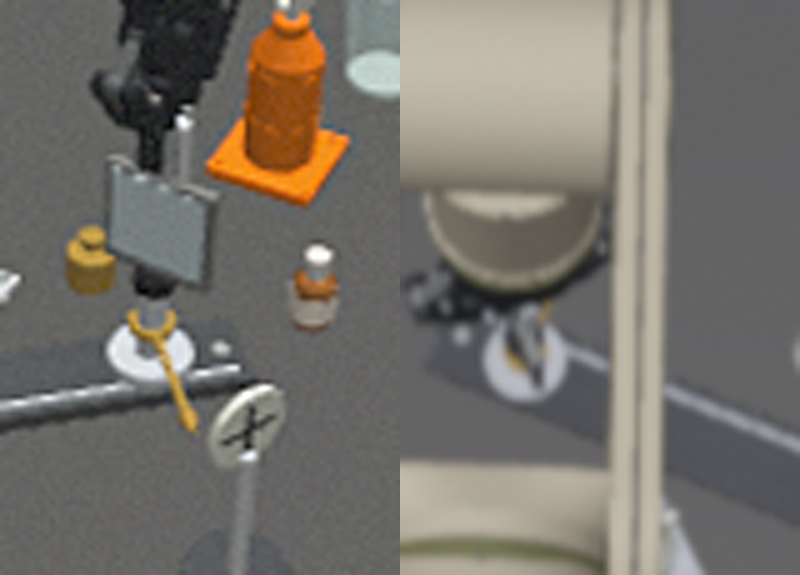

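The mirror has turned, and the pointer in the left half runs from (152,325) to (190,428), near the disc's cross at (247,427). I'll measure both headings with brass masks.

```bash
python3 - <<'E'
from h import *
def mask(n,p,x0,y0,x1,y1):
    h=cv2.cvtColor(p,cv2.COLOR_RGB2HSV); m=cv2.inRange(h,(12,100,70),(30,255,255)); q=np.zeros_like(m); q[y0:y1,x0:x1]=m[y0:y1,x0:x1]
    v,u=np.nonzero(q); return np.array([plane(n,a,b,41)[:2] for a,b in zip(u,v)])
def fit(P,ax):
    d=np.linalg.norm(P-ax,axis=1); N=P[d>22]; vx,vy,x,y=cv2.fitLine(N.astype(np.float32),2,0,.01,.01).ravel()
    v=np.array([vx,vy]); v*=np.sign(v@(N.mean(0)-ax)); off=(ax-[x,y])@[-v[1],v[0]]
    tip=N[np.argmax(np.linalg.norm(N-ax,axis=1))]; return len(N),np.degrees(np.arctan2(v[1],v[0])).round(1),"mean bearing",np.degrees(np.arctan2(*(N.mean(0)-ax)[::-1])).round(1),"off %.1f"%off,tip.round(1)
for ax in((537.5,59),(536.5,60)):
    ax=np.array(ax)
    print("init scene",fit(mask("scene",np.load("pics/scene0.npy"),245,208,285,222),ax))
    print("init top",fit(mask("top",np.load("pics/top0.npy"),245,180,282,200),ax))
    print("now scene",fit(mask("scene",np.load("pics/scene5.npy"),272,208,292,240),ax))
    for d in((692,3),(691.2,4.4),(692.2,2.5)): e=np.array(d)-ax; print("target",np.degrees(np.arctan2(e[1],e[0])).round(1),np.hypot(*e).round(1))
# refine disc centre: ellipse of white disc in scene, plus marker post/foot
p=np.load("pics/scene0.npy");g=cv2.cvtColor(p,cv2.COLOR_RGB2GRAY)
m=np.zeros_like(g);m[225:246,288:310]=(g[225:246,288:310]>140)*255
c=max(cv2.findContours(m,0,2)[0],key=cv2.contourArea);print(e:=cv2.fitEllipse(cv2.convexHull(c)),plane("scene",*e[0],119))
E
```

```text
init scene (54, np.float32(-100.2), 'mean bearing', np.float64(-118.3), 'off 17.3', array([501.9, -24.3]))
init top (36, np.float32(-111.0), 'mean bearing', np.float64(-109.7), 'off -1.4', array([509.4, -24.9]))
now scene (36, np.float32(-21.1), 'mean bearing', np.float64(-20.5), 'off -0.6', array([619.4,  27.1]))
target -19.9 164.3
target -19.6 163.1
target -20.1 164.7
init scene (54, np.float32(-100.2), 'mean bearing', np.float64(-117.0), 'off 16.1', array([501.9, -24.3]))
init top (36, np.float32(-111.0), 'mean bearing', np.float64(-108.5), 'off -2.7', array([509.4, -24.9]))
now scene (37, np.float32(-21.0), 'mean bearing', np.float64(-21.0), 'off -0.0', array([619.4,  27.1]))
target -20.1 165.6
target -19.8 164.4
target -20.3 166.0
((298.6738586425781, 233.33656311035156), (9.374752044677734, 16.683353424072266), 45.60324478149414) [685.43335298   6.52559304 119.        ]
```

```bash
python3 -m jog '[[0,0,-0.6,0,0,0,1],[0,0,0,0,0,0,1],[0,0,0,0,0,0,1],[0,0,0,0,0,0,1]]'; python3 - <<'E'
from h import *
T=lambda x,y:(220+x/5-.4,120+y/5-.4)
f=plane("top",*T(248,113),6);print("foot top",f,np.degrees(np.arctan2(f[1]-59,f[0]-537.5)))
p=cam("scene")["pixels"];h=cv2.cvtColor(p,cv2.COLOR_RGB2HSV);m=cv2.inRange(h,(12,100,70),(30,255,255))[208:240,272:292]
v,u=np.nonzero(m);P=np.array([plane("scene",a+272,b+208,41)[:2] for a,b in zip(u,v)])
N=P[np.linalg.norm(P-[537.5,59],axis=1)>22];vx,vy,x,y=cv2.fitLine(N.astype(np.float32),2,0,.01,.01).ravel()
print("pointer",np.degrees(np.arctan2(vy,vx)),len(N),"at disc x=692: y=",y+(692-x)*vy/vx)
# centre of the cross: dark pixels inside the disc
g=cv2.cvtColor(p,cv2.COLOR_RGB2GRAY)[229:241,294:306]; w=np.clip(140.-g,0,None); e=np.zeros_like(g); cv2.ellipse(e,(5,6),(3,5),45,0,360,1,-1)
w*=e; v,u=np.mgrid[229:241,294:306]; c=((w*u).sum()/w.sum(),(w*v).sum()/w.sum()); print(c,plane("scene",*c,119))
# top view: disc blob centroid (frame 0)
t=cv2.cvtColor(np.load("pics/top0.npy"),cv2.COLOR_RGB2GRAY)[124:136,258:282]; m=t>130; v,u=np.nonzero(m); print(u.mean()+258,v.mean()+124,plane("top",u.mean()+258,v.mean()+124,119))
E
```

```text
time: 11.3
tool_pos: [537.2, 58.9, 136.5]
tcp_rot: [-180.0, -0.0, 24.6]
ft_force: [-4.4, 2.8, 5.5]
finger_gap: 9.4
grip_force: 43.2
foot top [693.3108502    2.45160808   6.        ] -19.94734039696712
pointer -19.250757 34 at disc x=692: y= 5.2194214
(np.float64(299.2038103677448), np.float64(235.33894550287994)) [691.90929943   3.18246634 119.        ]
269.6140350877193 128.47368421052633 [698.96847368   4.54778584 119.        ]
```

The pointer reads -19.3 to -19.8° against a target of -19.9°, so it points at the cross within measurement error. The grip is firm, so I'll hand in.

```bash
python3 -m jog '[[0,0,0.1,0,0,0,1],[0,0,0,0,0,0,1],[0,0,0,0,0,0,1]]'; python3 -c "
from bench import r
print(r.hand_in())"
```

```text
time: 11.7
tool_pos: [537.2, 58.9, 136.5]
tcp_rot: [-180.0, -0.0, 24.5]
ft_force: [-4.2, 3.5, 4.4]
finger_gap: 9.6
grip_force: 43.2
the job is handed in; nothing more can be done
None
```

I pressed the duster cap to the bottom and it came back up; then I turned the mirror until the pointer was on the cross-marked disc (within about 0.5° by my measurement) and handed in at 11.7 s with the gripper still holding the tab.

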